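Latch the board slide at its test position and start the test

TASK

With a fingertip, push the yellow plate of the test fixture's sprung slide straight in past its stop pin and let go, so that the slide springs back and latches against the pin at its middle position, with the circuit board under the probe bridge. Then press the green start button down and let it come up again, and take the hand away. Nothing is to be gripped or lifted: do not touch the circuit board itself, and leave everything lying about where it is.

Things in the scene. Friction and masses are not known exactly. Their poses are not given: they have to be found in the camera images.
- fixture: Board test fixture, fixed: navy base plate (x -120 to +150, y +-70, 12 mm thick), aluminium probe bridge across it (20 mm wide at x = +40, 106 mm gap, top 72 mm high), dark pin housing and red knob on its +y side (x = 0, y 69 to 111 mm, 35 mm high). Origin: on the table under the slide's track; x = the direction the slide is pushed in (away from the robot, within 0.35 rad of world x), z up.
- push_plate (a point): Centre of the near (-x) face of the yellow push plate at the near end of the slide; it moves with the slide. The plate is upright: 60 mm wide (fixture y), 12 mm thick, 20 to 65 mm above the table, this point 42.5 mm above it. Axes as fixture. Push along fixture +x. Above the 12 mm base plate, which ends 13 mm in front of it, the space before it is free.
- slide (a joint): Slide travel in m along fixture +x: 0 = out (start), 0.030 = latched at mid, 0.050 = end stop. A spring returns it (2.7 N at 0, 5.7 N at 0.050; up to about 8 N to push at 50 mm/s). A ramped tooth lifts the stop pin on the way in; beyond about 0.034 the pin has dropped in behind it: let go there, and the slide comes back to 0.030 and stays; let go earlier and it runs back to 0.
- pin (a joint): Travel of the sprung brass stop pin with the red knob in m, outwards along fixture +y: 0 = fully in (it holds the slide when behind the tooth), about 0.008 when the tooth's crest is passing it. It works by itself.
- stop_pin (a point): Nose of the stop pin when fully in, 25 mm above the table at the +y edge of the slide (a fixed point of the fixture).
- board: The green circuit board under test, 90 x 70 x 3 mm with parts up to 17 mm high, lying loose in the shallow nest on the slide and riding with it; origin at the centre of its underside, 27 mm above the table. Its near edge lies 23 mm beyond the yellow plate's far face. Not to be touched.
- start_top (a point): Centre of the top of the green start button (28 mm across), on a fixed grey box 70 x 60 mm and 40 mm high that stands on the left or the right of the fixture. When up, it is 62 mm above the table; pressed straight down.
- start (a joint): Travel of the start button in m: 0 = up, 0.006 = fully down, which takes 5 N; it springs back. A press of 0.004 or more counts.
- spool: Loose bystander: spool of solder wire, navy flanges, 60 mm across, 48 mm high, standing; origin at the centre of its underside.
- screwdriver: Loose bystander: red-handled screwdriver lying on the table; origin under its middle.
- meter: Loose bystander: red and black hand multimeter, 150 x 75 x 34 mm, lying; origin at the centre of its underside.
- jar: Loose bystander: amber flux jar with blue cap, 44 mm across, 50 mm high; origin at the centre of its underside.
- spare_board: Loose bystander: another green circuit board with a heat sink, 120 x 80 mm, 28 mm high, lying on the table; origin at the centre of its underside.
- tin: Loose bystander: blue open parts tray, 90 x 70 x 25 mm; origin at the centre of its underside.
There are look-alikes about, which are no part of the job. Of the things that look like the part that bears start_top, take the one that is farthest to the robot's left at the start.

How it is judged (in metres and radians):
On the way, in this order (a step that is already met when the one before it is completed fails the run):
1. the slide has been pushed in past its stop pin (value of joint slide above 0.034 m and value of joint pin below 0.003 m).
2. let go, the slide has come back and rests latched against the pin at mid position (value of joint slide between 0.027 and 0.033 m and value of joint pin below 0.003 m and velocity of joint slide between -0.01 and 0.01 m/s and contact force between each of the fingers, the arm and slide below 0.1 N), for 0.2 s.
3. the start button is pressed down (value of joint start above 0.004 m).
At the end, for the whole second after the job is handed in: The slide rests latched at 0.030 m (within 3 mm) with the stop pin fully in (within 3 mm), the board lies flat in its nest under the probe bridge, and the start button is up again (within 1.5 mm) (value of joint slide between 0.027 and 0.033 m and value of joint pin below 0.003 m and velocity of joint slide between -0.01 and 0.01 m/s and value of joint start below 0.0015 m and x of board in the frame of fixture between -0.001 and 0.007 m and height (world z) of board below 0.031 m and angle between board's own z axis and vertical below 0.06 rad); the robot touches nothing.
It fails at once if the start button was pressed while the slide was not latched at mid position (value of joint start above 0.003 m and (value of joint slide below 0.026 m or value of joint slide above 0.034 m)).
It fails at once if the circuit board was touched (contact force between any of the fingers, the arm and board above 1 N).
It fails at once if the circuit board was lifted out of its nest (height (world z) of board above 0.036 m).
It fails at once if a bystander was moved or lifted by more than 15 mm (distance of any of spool, screwdriver, meter, jar, spare_board, tin from where it was at the start of the episode above 0.015 m).
It also fails if it takes over 35 s, if anything falls off the work surface, if the arm or the gripper's body presses on something with over 40 N, if the wrist force passes 120 N, or if a joint passes its speed limit or range.

ROBOT

A 6-joint arm with a two-finger parallel gripper is mounted at the origin on the work surface. World frame = base frame: x ahead of the robot, y to its left, z up, the work surface at z = 0. Lengths are in mm, angles in rad, forces in N, time in s.
With the tool pointing down it reaches from about 275 to 725 mm from the base axis. Payload 5.6 kg.
Tool frame: the origin (TCP) lies on the centre line of the jaws, within the pads' length; the fingertips stand 11 mm ahead of it and the grasp point (between the pads) lies 8 mm behind it; z points along the fingers, y is the line along which they close (so a half turn about z gives the same grasp; the last joint's range is limited). The gripper opens to 85 mm and grips with 20 to 120 N. Pads are 22 mm wide; open, the fingers measure 114 mm over their backs; the gripper's body (76 mm by 85 mm) begins 54 mm behind the grasp point. The pads swing forward as they close: fully open they stand 13 mm farther back than shut.
Start: joints at [1.444, 0.255, 0.108, 0, -1.424, -0.285], TCP at [220.116, 504.026, 242.283] pointing down, gripper open.
Joint ranges: [-2.95, 2.95], [-1.21, 1.97], [-1.09, 1.5], [-2.87, 1.71], [-2.94, -0.07], [-3.05, 3.05]. Speed limits (rad/s): [2.57, 2.57, 3.14, 3.14, 3.14, 3.14].

INTERFACE

Orientations are given as a unit quaternion [w, x, y, z].
In Python, from station import bot, hand, solve_ik, eyes, status gives the robot as it stands. The module is installed in compiled form; this text tells all that it offers. Calls block until the motion is done:
- bot.movep(position, orientation): joint-space move of the TCP to a pose.
- bot.move_l(position, rot=None, velocity=150, max_force=None): straight line of the TCP; rot=None keeps the orientation; velocity is the mean speed in mm/s. With max_force (N) it stops when the force on the tool has changed by that much, and returns True; else False.
- bot.move_j(angles): joint-space move.
- hand.set_gripper(opening): finger opening in mm; the grip force is fixed at half the most; returns when the fingers have stopped.
- bot.dwell(seconds).
- solve_ik(position, orientation): joint angles nearest the present ones, or None.
- eyes.get_image(name): name is "scene" or "top" or "wrist"; returns the picture (420x560x3 uint8, red, green, blue); there is no depth.
- eyes.camera_params(name): a dict with "intrinsics" (3x3 intrinsics, pixels), "rvec" (rotation vector, rad) and "tvec" (3), from world to camera coordinates, as OpenCV has them; the wrist camera has in their place "hand_eye" (4x4, takes a point from camera to tool coordinates, whose origin is the TCP and whose axes are the flange's). Camera axes: x right, y down, z forward; pixel columns grow to the right and rows downward; lengths in mm; the calibration is good to about 2 mm. The wrist camera is an equidistant fisheye: a pixel r from the principal point sees the ray r / f radians off the axis. A picture is of the moment at which its call begins: read the wrist's pose just before it. camera_params takes no time and is no camera call.
A pose or a line that the arm cannot do raises bot.Unreachable and nothing moves.
- bot.finish_job(): hands the job in, once; it reports no verdict.
Readings, each from a call of its own:
- status.current_clock(): time.
- status.current_q(): joint angles.
- status.current_joint_vel(): joint speeds.
- status.current_joint_torque(): joint torques, N m.
- status.current_position(): TCP position.
- status.current_orientation(): TCP orientation.
- status.current_wrist_force(): force on the tool from outside, world axes, zero at the start.
- status.current_moment(): the same for the moment, N m.
- status.current_gripper_width(): finger opening in mm.
Only numpy, scipy, OpenCV 4.12 (cv2) and the standard library are available. Lean on these libraries where they do the work, as an engineer would, in place of code of your own. Each camera call takes 0.05 s, during which the arm holds its last target. There are 200 camera calls.

## Working session

There is one attempt and no reset: what is moved stays moved. The work goes in short steps, each a Python script; the robot and the scene stay as the last script left them, time stands still between calls to the robot, and variables do not carry over. Pictures are saved under pics/ and viewed, on a budget of 10 in all, crops included, one or two more only if the job needs it, and the job is handed in when it is done.

```bash
mkdir -p pics; python3 - <<'E'
from station import bot,hand,eyes,status
import cv2,numpy as np
for n in("scene","top"):
    im=eyes.get_image(n); cv2.imwrite(f"pics/{n}0.png",im[:,:,::-1]); p=eyes.camera_params(n)
    R=cv2.Rodrigues(np.array(p["rvec"],float))[0]; print(n,p["intrinsics"],-R.T@np.array(p["tvec"]).ravel(), R[2])
print(status.current_clock(),status.current_orientation())
E
```

```text
scene [[422.65400008   0.         282.7940512 ]
 [  0.         422.65400008 215.21567428]
 [  0.           0.           1.        ]] [1172.04450968 -296.73100763  959.34181059] [-0.53600847  0.23474324 -0.81091956]
top [[415.58948359   0.         279.39069619]
 [  0.         415.58948359 205.72947374]
 [  0.           0.           1.        ]] [ 372.69235635  -45.17309289 1217.75441759] [ 0.16301221  0.00564706 -0.98660789]
0.1 [ 8.14275166e-04  9.78866332e-01 -2.04499435e-01 -1.46125191e-04]
```

View pics/scene0.png

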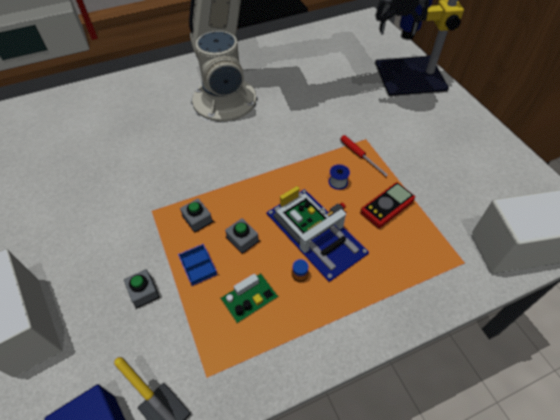

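View pics/top0.png

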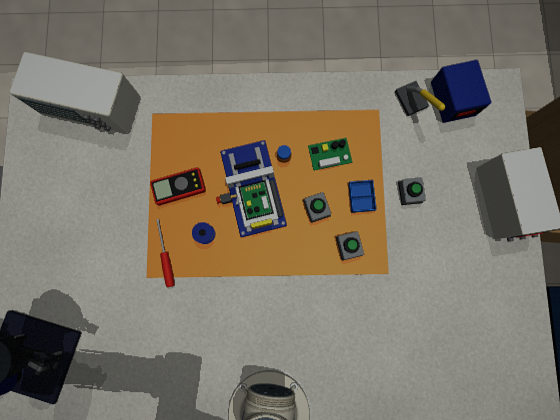

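The top view shows the fixture at about (253,190) with its yellow plate at (262,224). The three button boxes are at (317,207), (349,245) and (412,190). The robot's left is image left, so I want the box at (317,207). The scene view agrees: there it is the box at (241,232).

```bash
cat > h.py <<'E'
import cv2,numpy as np
from station import bot,hand,eyes,status,solve_ik
def ray(n,uv,z):
    p=eyes.camera_params(n);K=p["intrinsics"];R=cv2.Rodrigues(np.array(p["rvec"],float))[0]
    c=-R.T@np.array(p["tvec"],float).ravel()
    uv=np.atleast_2d(np.array(uv,float))
    d=np.c_[(uv-[K[0][2],K[1][2]])/[K[0][0],K[1][1]],np.ones(len(uv))]@R
    return c+d*((z-c[2])/d[:,2])[:,None]
def mask(im,lo,hi):
    return cv2.inRange(cv2.cvtColor(im,cv2.COLOR_RGB2HSV),lo,hi)
def blobs(m,box,amin=8):
    x0,y0,x1,y1=box; q=np.zeros_like(m); q[y0:y1,x0:x1]=m[y0:y1,x0:x1]
    n,l,s,c=cv2.connectedComponentsWithStats(q)
    return [(s[i,4],c[i],np.argwhere(l==i)[:,::-1]) for i in range(1,n) if s[i,4]>=amin]
E
python3 - <<'E'
from h import *
np.set_printoptions(precision=1,suppress=True)
for n,by,bg,bn in(("top",(230,210,285,240),(300,190,335,222),(210,130,300,250)),("scene",(270,180,310,215),(225,215,260,250),(250,170,380,290))):
    im=cv2.imread(f"pics/{n}0.png")[:,:,::-1]
    for a,c,p in blobs(mask(im,(22,120,100),(35,255,255)),by): print(n,"Y",a,c,ray(n,c,65),cv2.minAreaRect(p.astype(np.float32)))
    for a,c,p in blobs(mask(im,(50,80,30),(85,255,255)),bg): print(n,"G",a,c,ray(n,c,62),np.ptp(p,axis=0))
    P=np.vstack([p for a,c,p in blobs(mask(im,(110,120,40),(128,255,255)),bn,30)])
    w=ray(n,P,12)[:,:2].astype(np.float32); r=cv2.minAreaRect(w); print("navy",r,cv2.boxPoints(r).tolist())
E
```

```text
top Y 93 [261.  222.9] [[515.4  13.8  65. ]] ((261.0, 223.00003051757812), (4.365641117095947, 20.858062744140625), 75.96376037597656)
top G 84 [318.  204.5] [[ 565.  -147.3   62. ]] [10  9]
navy ((618.8348999023438, 82.80455780029297), (267.655517578125, 225.53990173339844), 12.813131332397461) [[463.3304443359375, 163.08712768554688], [513.348876953125, -56.83650207519531], [774.33935546875, 2.5219879150390625], [724.3209228515625, 222.44561767578125]]
scene Y 92 [289.2 192.7] [[519.1   8.7  65. ]] ((289.2794189453125, 192.63233947753906), (4.458962917327881, 20.751327514648438), 59.03623962402344)
scene G 106 [240.4 227.6] [[ 570.2 -152.    62. ]] [11 10]
navy ((599.0501708984375, 47.73675537109375), (248.69020080566406, 361.82122802734375), 70.72138214111328) [[387.2301940917969, -9.905754089355469], [728.7620849609375, -129.3654327392578], [810.8701171875, 105.37926483154297], [469.3382568359375, 224.8389434814453]]
```

```bash
python3 - <<'E'
from h import *
a=.224; q=[0,np.cos(a/2),np.sin(a/2),0]
print(solve_ik([455,-20,250],q))
bot.movep([455,-20,250],q); hand.set_gripper(0)
bot.dwell(.3)
print(status.current_position(),status.current_orientation(),status.current_clock(),status.current_gripper_width())
np.savez("w1.npz",p=status.current_position(),q=status.current_orientation())
im=eyes.get_image("wrist"); cv2.imwrite("pics/w1.png",im[:,:,::-1]); print(eyes.camera_params("wrist"))
im=eyes.get_image("top"); cv2.imwrite("pics/t1.png",im[:,:,::-1])
E
```

```text
[ 0.30194013  0.06392691 -0.10336025  0.         -1.40350917  1.4928562 ]
[454.98674529 -20.02264566 249.98940679] [ 9.07466659e-06  9.93735859e-01  1.11754379e-01 -2.46653328e-05] 3.2333 -0.1118062260256585
{'intrinsics': array([[325.1922621 ,   0.        , 276.20895307],
       [  0.        , 325.1922621 , 202.15724569],
       [  0.        ,   0.        ,   1.        ]]), 'hand_eye': array([[-1.29785772e-03, -9.59324029e-01, -2.82304309e-01,
         7.15758338e+01],
       [ 9.99999152e-01, -1.21386664e-03, -4.72416396e-04,
         2.43574241e-01],
       [ 1.10520617e-04, -2.82304682e-01,  9.59324791e-01,
        -1.31134047e+02],
       [ 0.00000000e+00,  0.00000000e+00,  0.00000000e+00,
         1.00000000e+00]])}
```

View pics/w1.png

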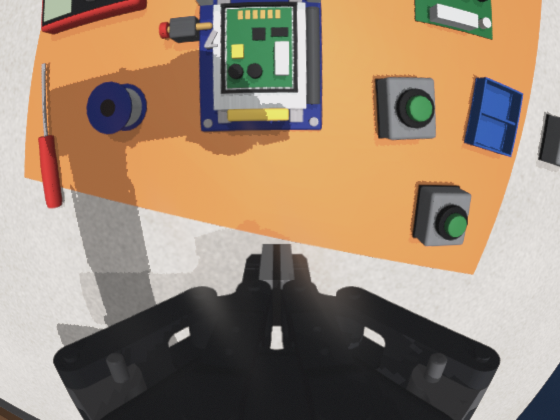

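The wrist view shows the yellow plate at about (258,115), base-plate corner screws at (208,124) and (315,121), and the target button at (417,109). The closed fingers are at (277,265).

```bash
cat >> h.py <<'E'
from scipy.spatial.transform import Rotation as Ro
def wray(uv,z,p,q):
    P=eyes.camera_params("wrist");K=P["intrinsics"];H=P["hand_eye"]
    d=(np.atleast_2d(np.array(uv,float))-[K[0][2],K[1][2]])/K[0][0]; r=np.linalg.norm(d,axis=1,keepdims=True)
    d=np.c_[d/r*np.sin(r),np.cos(r)]
    R=Ro.from_quat(np.roll(q,-1)).as_matrix(); c=p+R@H[:3,3]; d=d@(R@H[:3,:3]).T
    return c+d*((z-c[2])/d[:,2])[:,None]
E
python3 - <<'E'
from h import *
np.set_printoptions(precision=1,suppress=True)
w=np.load("w1.npz"); p,q=w["p"],w["q"]
im=cv2.imread("pics/w1.png")[:,:,::-1]
for nm,lo,hi,b,z in(("Y",(22,120,60),(35,255,255),(215,95,300,128),65),("G",(50,80,30),(85,255,255),(395,85,437,130),62)):
    for a,c,P in blobs(mask(im,lo,hi),b,40):
        r=cv2.minAreaRect(wray(P,z,p,q)[:,:2].astype(np.float32)); print(nm,a,c,wray(c,z,p,q),r,P.min(0),P.max(0))
m=mask(im,(110,120,30),(128,255,255))
P=np.vstack([P for a,c,P in blobs(m,(190,0,335,140),30)])
W=wray(P,12,p,q)[:,:2]
r=cv2.minAreaRect(W.astype(np.float32)); print(r,cv2.boxPoints(r))
v=np.array([(cu,P[P[:,0]==cu,1].max()) for cu in range(212,312)]); W=wray(v,12,p,q)[:,:2]
print("near edge fit",cv2.fitLine(W.astype(np.float32),cv2.DIST_HUBER,0,.01,.01).ravel())
im=cv2.imread("pics/w1.png")[85:135,190:330]; cv2.imwrite("pics/c1.png",cv2.resize(im,None,fx=5,fy=5,interpolation=0))
E
```

```text
Y 674 [257.6 114.2] [[516.1  12.   65. ]] ((515.9935302734375, 11.776945114135742), (10.824524879455566, 58.01766586303711), 12.24687385559082) [228 109] [288 120]
G 566 [419.1 108.1] [[ 564.5 -146.5   62. ]] ((564.6508178710938, -146.7032928466797), (27.254989624023438, 30.621978759765625), 16.773426055908203) [406  95] [432 121]
((573.69140625, 25.880264282226562), (152.69583129882812, 137.00421142578125), 13.582731246948242) [[483.4  74.5]
 [515.6 -58.6]
 [664.  -22.8]
 [631.8 110.4]]
near edge fit [  0.2  -1.  496.9  20.9]
```

View pics/c1.png

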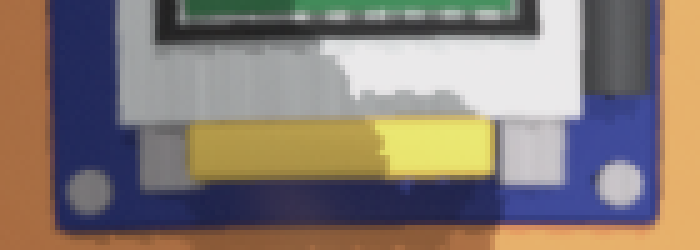

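The plate's top comes out at 58 x 11 mm (60 x 12 true) and the button at about 28 mm across, both agreeing with the top view. The yaw is about 0.23. Next I feel for contact with the plate.

```bash
python3 - <<'E'
from h import *
a=.23; q=[0,np.cos(a/2),np.sin(a/2),0]; u=np.array([np.cos(a),np.sin(a),0])
f=np.array([516.2,12.,52])-6*u
bot.movep(f-45*u+[0,0,60],q); bot.move_l(f-45*u,velocity=100); bot.dwell(.2)
F0=status.current_wrist_force()
hit=bot.move_l(f+0*u,velocity=30,max_force=2)
p=status.current_position(); print(hit,(p-f)@u,p,(np.array(status.current_wrist_force())-F0).round(2),status.current_clock())
E
```

```text
True -10.751473967090066 [499.89317363   8.1660031   51.28693007] [-0.98 -0.69  0.71] 5.9833
```

```bash
python3 - <<'E'
from h import *
a=.23; q=[0,np.cos(a/2),np.sin(a/2),0]; u=np.array([np.cos(a),np.sin(a),0])
f=np.array([516.2,12.,52])-6*u
F0=status.current_wrist_force()
bot.move_l(f+31*u,velocity=40); bot.dwell(.2)
p=status.current_position(); print((p-f)@u,(np.array(status.current_wrist_force())-F0).round(2))
bot.move_l(f-40*u,velocity=120); bot.move_l(f-40*u+[0,0,80])
bot.movep([455,-20,250],q); bot.dwell(.3)
np.savez("w2.npz",p=status.current_position(),q=status.current_orientation())
im=eyes.get_image("wrist"); cv2.imwrite("pics/w2.png",im[:,:,::-1])
w=np.load("w2.npz"); 
for A,c,P in blobs(mask(im,(22,120,60),(35,255,255)),(215,80,300,128),40): print(A,c,x:=wray(c,65,w["p"],w["q"]),(x-[516.1,12,65])@u)
print(status.current_clock())
E
```

```text
29.666190708713437 [-4.19  1.41 -1.31]
648 [257.68518519  84.81944444] [[543.02066487  18.56438397  65.        ]] [27.70827872]
9.7083
```

View pics/w2.png

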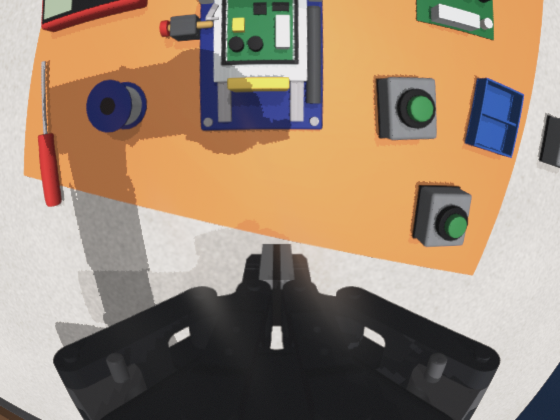

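The plate moved 27.7 mm by image and stayed there, at (258,84), which means it is latched at mid position. Its shape is clean and the board sits in its nest. Next is the button.

```bash
python3 - <<'E'
from h import *
a=.23; q=[0,np.cos(a/2),np.sin(a/2),0]
b=np.array([564.7,-146.8,0])
bot.movep(b+[0,0,130],q); bot.move_l(b+[0,0,82],velocity=80); bot.dwell(.2)
F0=np.array(status.current_wrist_force())
h1=bot.move_l(b+[0,0,68],velocity=20,max_force=1.5); print(h1,status.current_position(),status.current_wrist_force()-F0)
h2=bot.move_l(b+[0,0,65],velocity=15,max_force=9); bot.dwell(.2); print(h2,status.current_position(),status.current_wrist_force()-F0)
E
```

```text
True [ 564.60662322 -146.81626388   70.73265625] [ 1.26684933 -1.36593351  2.38017329]
True [ 564.69217064 -146.8173174    67.10502448] [-1.16909057 -0.35704417  5.64956105]
```

At 67.1 the press reads 5.6 N. The full-down height is 73 − 6 = 67, so the button has bottomed. Now I release and check.

```bash
python3 - <<'E'
from h import *
a=.23; q=[0,np.cos(a/2),np.sin(a/2),0]
bot.move_l([564.7,-146.8,140],velocity=80)
bot.movep([455,-20,250],q); bot.dwell(.4)
p,qq=status.current_position(),status.current_orientation()
im=eyes.get_image("wrist"); cv2.imwrite("pics/w3.png",im[:,:,::-1])
for nm,lo,hi,bx in(("Y",(22,120,60),(35,255,255),(215,80,300,128)),("G",(50,80,30),(85,255,255),(395,85,437,130))):
    for A,c,P in blobs(mask(im,lo,hi),bx,40): print(nm,A,c,np.ptp(P,axis=0))
print(status.current_wrist_force(),status.current_clock())
E
```

```text
Y 695 [257.01007194  85.14532374] [61 11]
G 565 [419.2159292  108.78053097] [26 26]
[ 0.15842902 -0.32967593  0.15535753] 14.925
```

View pics/w3.png

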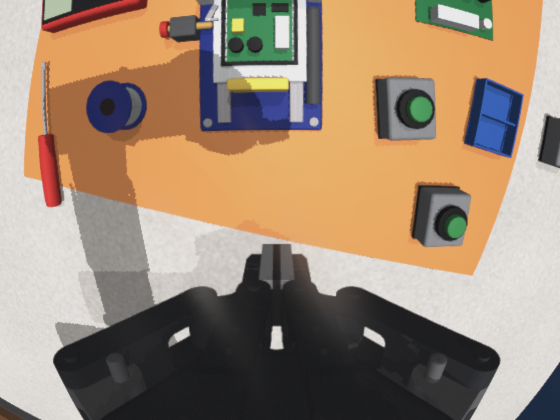

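The slide is still latched at (257,85), the button at (419,109) is up with the same size as before, and nothing else has moved.

```bash
python3 -c "
from station import bot
bot.finish_job()"
```

```text
the job is handed in; nothing more can be done
```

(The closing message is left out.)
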